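# Switch on the blue terrace lamp

### The job

Switch on the blue lamp: with the fingertips gently press the brass cap on its top, keep it pressed for at least two seconds, then let go and draw the hand clear. Do not tip, lift or shift the lamp, and do not touch the white and green lamps, the coffee pot or the mug.

Things in the scene. Friction and masses are not known exactly. Their poses are not given: they have to be found in the camera images.
- blue_lamp: loose round blue terrace lamp, about 0.7 kg, 204 mm tall: blue base 104 mm across, 18 mm high; brass stem 18 mm across; blue shade 112 mm across at 140 mm height, 72 mm across at its flat top at 190 mm; on it, central, a round brass push cap 36 mm across, 14 mm proud. Origin: centre of the underside; z up. This is the lamp to switch on; more than 25 N on it is too hard
- blue_top (a point): centre of the top face of the blue lamp's push cap, the spot to press straight down; 204 mm above the lamp's underside when up, moves down with the cap
- blue_button (a joint): how far the blue lamp's brass push cap is pressed down, m: 0 = up, 0.008 = fully down. It is sprung: starts to yield at about 0.8 N, is at 0.004 (switches) at about 2.8 N, fully down at about 4.8 N, and comes back up by itself
- white_lamp: loose round white terrace lamp, about 0.7 kg, 204 mm tall: white base 104 mm across, 18 mm high; brass stem 18 mm across; white shade 112 mm across at 140 mm height, 72 mm across at its flat top at 190 mm; on it, central, a round brass push cap 36 mm across, 14 mm proud. Origin: centre of the underside; z up. Leave alone
- green_lamp: loose round green terrace lamp, about 0.7 kg, 204 mm tall: green base 104 mm across, 18 mm high; brass stem 18 mm across; green shade 112 mm across at 140 mm height, 72 mm across at its flat top at 190 mm; on it, central, a round brass push cap 36 mm across, 14 mm proud. Origin: centre of the underside; z up. Leave alone
- white_button (a joint): how far the white lamp's brass push cap is pressed down, m: 0 = up, 0.008 = fully down. It is sprung: starts to yield at about 0.8 N, is at 0.004 (switches) at about 2.8 N, fully down at about 4.8 N, and comes back up by itself
- green_button (a joint): how far the green lamp's brass push cap is pressed down, m: 0 = up, 0.008 = fully down. It is sprung: starts to yield at about 0.8 N, is at 0.004 (switches) at about 2.8 N, fully down at about 4.8 N, and comes back up by itself
- coffee_pot: white porcelain coffee pot, loose, 178 mm tall to its gilt knob, body 104 mm across, spout reaching 100 mm to its -y, handle reaching 90 mm to its +y. Origin: centre of the underside; z up. Leave alone
- mug: white mug, loose, 76 mm across and 85 mm tall, handle to its +y. Origin: centre of the underside; z up. Leave alone
Not all that is in view belongs to the job. Of the things that look like the blue_lamp, the smallest one is meant.

How it is judged:
By the outcome, as a careful person would: the job done as asked, in the order asked, and still so for the second after the job is handed in, with the robot touching nothing.
It also fails if it takes over 37 s, if anything falls off the work surface, if the arm or the gripper's body presses on something with over 40 N, if the wrist force passes 120 N, or if a joint passes its speed limit or range.

### The arm

A 6-joint arm with a two-finger parallel gripper is mounted at the origin on the work surface. World frame = base frame: x ahead of the robot, y to its left, z up, the work surface at z = 0. Lengths are in m, angles in rad, forces in N, time in s.
With the tool pointing down it reaches from about 0.225 to 0.725 m from the base axis. Payload 3.1 kg.
Tool frame: the origin (TCP) lies at the very end of the fingers, on their centre line; the grasp point (between the pads) lies 19 mm behind it (manip.hold_point_z is the distance from the TCP to the grasp point, in m); z points along the fingers, y is the line along which they close (so a half turn about z gives the same grasp; the last joint's range is limited). The gripper opens to 85 mm and grips with 20 to 120 N. Pads are 22 mm wide; open, the fingers measure 114 mm over their backs; the gripper's body (76 mm by 85 mm) begins 54 mm behind the grasp point. The pads swing forward as they close: fully open they stand 13 mm farther back than shut.
Start: joints at [-1.323, 0.048, 0.099, 1.622, 0, 1.443], TCP at [0.193, -0.488, 0.231] pointing down, gripper open.
Joint ranges: [-2.91, 2.91], [-0.99, 1.94], [-1.21, 1.42], [-2.12, 2.29], [-1.49, 1.47], [-3.14, 3.14]. Speed limits (rad/s): [2.79, 2.79, 3.14, 3.14, 3.14, 3.14].

### API

Orientations are given as a rotation vector (axis times angle).
In Python, from station import state, cams, workorder, manip gives the robot as it stands. The module is installed in compiled form; this text tells all that it offers.
- The arm moves only by the tool drive_tool, never from a script. Its argument "commands" is a list that holds one entry, the list of rows, each a list of 5 numbers: the finger opening in mm, from 0 to 85.4, then the shift along the tool's x, y, z in mm, then the turn about the tool's z in degrees. A call has 1 to 5 rows; each row shifts and turns the commanded pose from where the row before left it, along the tool's axes as they then stand; what a row does not reach is not made up. A row lasts 1/10 s, in which the tool goes at most 50 mm and 8.59 degrees, less where a joint would pass 70% of its speed; a pose out of reach is approached as far as the arm can. A call with a gripper value outside its range is refused whole. The fingers move at their own pace and stop on an object; "squeeze" is the grip in N (left out, the last holds). Time passes only in rows, so rows that do not move let the fingers close. It gives the time, the measured TCP pose, the force, the opening and the grip force at its end, in the units of the state.
- state(): the state, without advancing time (a new reading comes with each control period).
- cams.camera(name): name is "side" or "top"; returns a dict with "img" (420x560x3 uint8, blue, green, red), "vertical_fov" (degrees; the focal length in pixels is half the picture's height over the tangent of half this angle, whatever the lens; pixels are square), "cx", "cy" (the principal point, pixels), "world_from_camera" (4x4, takes a point from camera to world coordinates). Camera axes: x right, y up, looking along -z (the intrinsics and any distortion apply to the point x, -y, -z); pixel columns grow to the right and rows downward; lengths in m; the calibration is good to about 2 mm. A picture is of the moment at which its call begins. There is no depth.
- workorder.hand_in(): hands the job in; it is judged then, once.
The state is a dict: "t": time; "qpos": joint angles; "qvel": joint speeds; "joint_efforts": joint torques, N m; "ee_pos": TCP position; "eef_rot": TCP orientation; "ft_force": force on the tool from outside, world axes, zero at the start; "moment": the same for the moment, N m; "width": finger opening in m; "gripper_force": force on a finger pad.
Only numpy, scipy, OpenCV 4.12 (cv2) and the standard library are available. Lean on these libraries where they do the work, as an engineer would, in place of code of your own. Each camera call takes 0.05 s, during which the arm holds its last target. There are 200 camera calls.

## Working session

There is one attempt and no reset: what is moved stays moved. The work goes in short steps, Python scripts to look and compute and a tool call to move; the robot and the scene stay as the last step left them, time stands still between calls to the robot, and variables do not carry over. Pictures are saved under pics/ and viewed, at most 10 in all, crops included, and the job is handed in when it is done.

Besides the shell and the picture viewer there is one more tool, called after "Request:" in YAML: its name, and indented under it one key for each argument. drive_tool: Moves the arm, as the interface text tells. Its arguments: {"type":"object","properties":{"commands":{"type":"array"},"squeeze":{"type":"number"}},"required":["commands"]}

```bash
mkdir -p pics; python3 - <<'E'
from station import state,cams
import cv2,json
for n in("top","side"):
    c=cams.camera(n); cv2.imwrite(f"pics/{n}0.png",c["img"]); print(n,{k:(v.tolist() if hasattr(v,'tolist') else v) for k,v in c.items() if k!="img"})
s=state();print(s["t"],s["ee_pos"],s["eef_rot"],s["width"],s["ft_force"])
E
```

```text
top {'vertical_fov': 45.19636472975001, 'cx': 279.65163411941745, 'cy': 219.9578092562812, 'world_from_camera': [[0.007243592805687438, 0.9771234818603166, -0.21254936264415641, 0.2024754707904289], [-0.9999737452135067, 0.007035960155268759, -0.001733247924035863, -0.113252659391855], [-0.0001981083998690235, 0.2125563371482139, 0.9771487933222845, 1.546846909451505], [0.0, 0.0, 0.0, 1.0]]}
side {'vertical_fov': 45.822471527467314, 'cx': 275.407769609456, 'cy': 208.90456808603082, 'world_from_camera': [[-0.9915522825604984, 0.05462806266466549, -0.11764287364125008, 0.36299733250347854], [-0.12827906776583795, -0.5472463324620589, 0.8270827844780433, 0.8416408120434161], [-0.019197700961138955, 0.8351869409756902, 0.549630987028093, 0.7757970104858881], [0.0, 0.0, 0.0, 1.0]]}
0.1 [ 0.19252121 -0.48782347  0.23022214] [-3.08419328e+00 -5.86359523e-01  2.09007282e-04] 0.08568184510943579 [-0.01882948 -0.2837257   0.02229684]
```

View pics/top0.png

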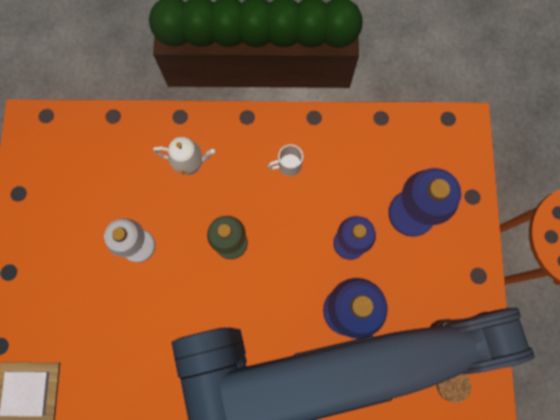

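View pics/side0.png

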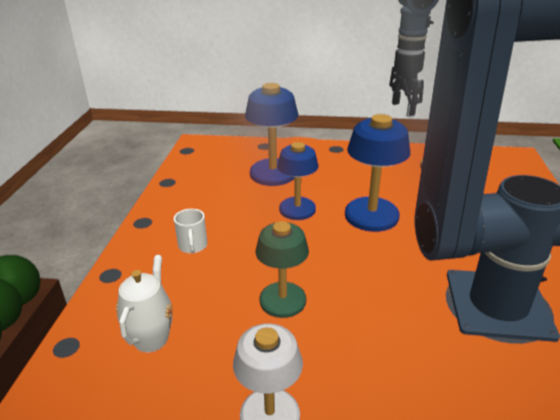

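Top view: there are three blue lamps, with caps at (360,231), (440,189) and (362,306). In the side view they are at (298,147), (271,88) and (382,121). The one at top (360,231) / side (298,147) has the smallest shade and base, so it is the one meant. I'll measure all three and crop.

```bash
cat >h.py <<'E'
import numpy as np,cv2
def ray(c,u,v):
    f=c["img"].shape[0]/2/np.tan(np.radians(c["vertical_fov"]/2)); T=np.array(c["world_from_camera"])
    d=T[:3,:3]@np.array([(u-c["cx"])/f,-(v-c["cy"])/f,-1]); return T[:3,3],d/np.linalg.norm(d)
def plane(c,u,v,z):
    o,d=ray(c,u,v); return o+d*(z-o[2])/d[2]
def tri(r1,r2):
    (a,d),(b,e)=r1,r2; s=np.linalg.lstsq(np.c_[d,-e],b-a,rcond=None)[0]
    p,q=a+s[0]*d,b+s[1]*e; return (p+q)/2,np.linalg.norm(p-q)
def brass(c,u,v,r=16):
    h=cv2.cvtColor(c["img"],cv2.COLOR_BGR2HSV); m=cv2.inRange(h,(12,100,60),(30,255,255))
    k=np.zeros_like(m); cv2.circle(k,(u,v),r,255,-1); m&=k
    n,l,s,ce=cv2.connectedComponentsWithStats(m); i=1+np.argmax(s[1:,4]); return ce[i],s[i]
E
python3 - <<'E'
from h import *
from station import cams
t,s=cams.camera("top"),cams.camera("side")
for n,a,b in(("small",(360,231),(298,147)),("far",(440,189),(271,88)),("near",(362,306),(382,121)),("green",(227,237),(282,229)),("white",(119,234),(267,340))):
    (p,sp),(q,sq)=brass(t,*a),brass(s,*b); x,g=tri(ray(t,*p),ray(s,*q))
    print(n,p.round(1),sp,q.round(1),sq,x.round(4),"gap",g.round(4),"top@.204",plane(t,*p,.204).round(4),"side@.2",plane(s,*q,.2).round(4))
im=np.hstack([cv2.resize(t["img"][150:350,310:490],(400,444)),cv2.resize(s["img"][70:240,230:420],(400,444))]);cv2.imwrite("pics/crop.png",im)
E
```

```text
small [359.  230.9] [353 225  13  13 141] [297.7 145.7] [291 141  14  11 130] [ 0.4666 -0.3267  0.2006] gap 0.0002 top@.204 [ 0.4658 -0.3262  0.204 ] side@.2 [ 0.4669 -0.3279  0.2   ]
far [438.8 188.9] [429 179  21  21 328] [271.9  87.1] [263  83  16  10 103] [ 0.5605 -0.5229  0.2862] gap 0.0027 top@.204 [ 0.5854 -0.5496  0.204 ] side@.2 [ 0.5936 -0.7621  0.2   ]
near [361.9 306. ] [352 296  21  21 363] [381.3 120.8] [371 114  21  14 239] [ 0.261  -0.3159  0.2824] gap 0.0003 top@.204 [ 0.2648 -0.3285  0.204 ] side@.2 [ 0.2438 -0.5091  0.2   ]
green [223.8 230.2] [217 223  15  15 173] [281.6 227.3] [267 220  31  16 269] [0.4655 0.0406 0.2004] gap 0.0003 top@.204 [0.4649 0.0402 0.204 ] side@.2 [0.4654 0.0401 0.2   ]
white [118.8 233.9] [113 228  13  13 135] [266.4 338.3] [255 328  24  22 415] [0.4544 0.3267 0.197 ] gap 0.0004 top@.204 [0.4529 0.3244 0.204 ] side@.2 [0.4541 0.3293 0.2   ]
```

View pics/crop.png

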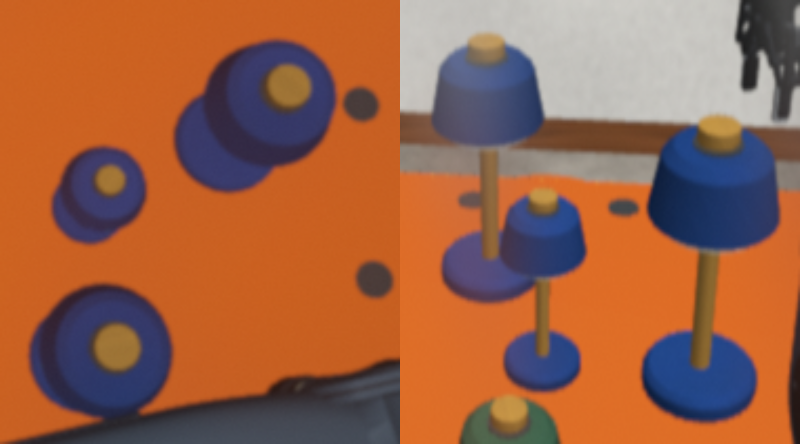

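The crop confirms it. The small blue lamp (left in the top half, centre in the side half) triangulates to a cap at (0.466, -0.3265, ~0.202), matching the 204 mm height. Its cap is about 35 mm across, against 36 mm given. The other two blue lamps stand about 0.285 m high. I'll close the fingers, rise above those, then cross.

Request:
drive_tool:
  commands:
    - [[0,0,0,-25,0],[0,0,0,-30,0],[0,0,0,-30,0],[0,0,0,-30,0],[0,0,0,-5,0]]
  squeeze: 20

```text
t: 0.7
ee_pos: [0.1929, -0.4893, 0.3553]
eef_rot: [3.08, 0.586, 0.001]
ft_force: [-0.0, -1.0, 0.8]
width: 0.0125
gripper_force: 0.0
```

Request:
drive_tool:
  commands:
    - [[0,20,-4,0,0],[0,35,-5,0,0],[0,35,-5,0,0],[0,35,-6,0,0],[0,35,-6,0,0]]

```text
t: 1.2
ee_pos: [0.3329, -0.4045, 0.3499]
eef_rot: [-3.085, -0.586, 0.001]
ft_force: [0.0, -0.7, -0.3]
width: 0.0002
gripper_force: 0.0
```

Request:
drive_tool:
  commands:
    - [[0,35,-6,0,0],[0,35,-6,0,0],[0,35,-6,0,0],[0,30,-4,0,0],[0,15,-2,0,0]]

```text
t: 1.7
ee_pos: [0.4643, -0.3264, 0.3496]
eef_rot: [-3.083, -0.59, 0.002]
ft_force: [0.7, -0.7, 0.6]
width: -0.0002
gripper_force: 0.0
```

Request:
drive_tool:
  commands:
    - [[0,0,0,0,0],[0,0,0,0,0],[0,0,0,0,0]]

```text
t: 2.0
ee_pos: [0.4616, -0.329, 0.3513]
eef_rot: [3.087, 0.584, -0.001]
ft_force: [-0.0, 0.2, 0.6]
width: -0.0005
gripper_force: 0.0
```

Request:
drive_tool:
  commands:
    - [[0,4,0,20,0],[0,0,0,35,0],[0,0,0,35,0],[0,0,0,20,0],[0,0,0,5,0]]

```text
t: 2.5
ee_pos: [0.4639, -0.3264, 0.233]
eef_rot: [-3.083, -0.583, 0.006]
ft_force: [-1.2, -0.0, -0.5]
width: -0.0001
gripper_force: 0.0
```

Request:
drive_tool:
  commands:
    - [[0,0,0,0,0],[0,0,0,0,0],[0,0,0,0,0]]

```text
t: 2.8
ee_pos: [0.467, -0.3275, 0.2386]
eef_rot: [3.083, 0.586, 0.004]
ft_force: [-0.1, 0.2, -0.5]
width: -0.0002
gripper_force: 0.0
```

```bash
python3 - <<'E'
from h import *
from station import cams,state
t,s=cams.camera("top"),cams.camera("side");x=state();print(x["t"],x["ee_pos"],x["ft_force"])
im=np.hstack([cv2.resize(t["img"][150:310,290:450],(400,400),interpolation=2),cv2.resize(s["img"][60:220,220:380],(400,400),interpolation=2)]);cv2.imwrite("pics/c2.png",im)
for p in((.466,-.3265,.204),tuple(x["ee_pos"])):
  for c in(t,s):
    T=np.linalg.inv(c["world_from_camera"]);q=T[:3,:3]@p+T[:3,3];f=210/np.tan(np.radians(c["vertical_fov"]/2));print(c["cx"]-f*q[0]/q[2],c["cy"]+f*q[1]/q[2])
E
```

```text
2.9 [ 0.4669829  -0.32725728  0.23808657] [-0.2965703  -0.15171094 -0.43872649]
359.1117381945724 230.81541700137612
297.96986185210966 144.58104008037367
361.36870614787273 227.98480630740033
297.6912066577406 132.39233424781935
```

View pics/c2.png

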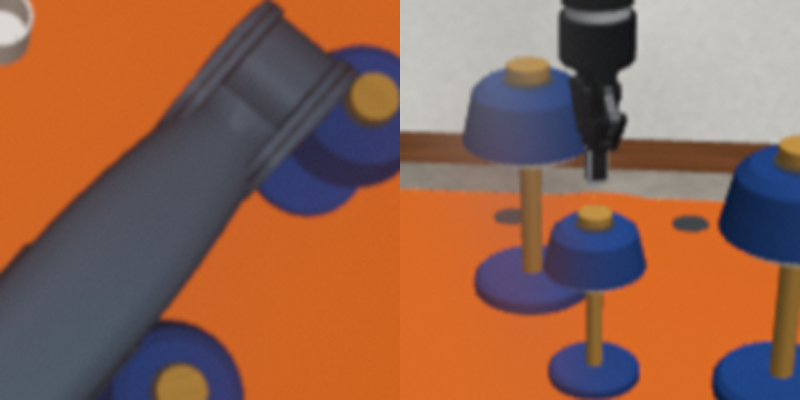

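The side crop shows the tips at about (298,132), which is where the TCP projects, squarely above the cap at (298,145). In the top view the wrist hides the cap. I'll descend gently.

Request:
drive_tool:
  commands:
    - [[0,0,0,12,0],[0,0,0,10,0],[0,0,0,6,0],[0,0,0,0,0],[0,0,0,0,0]]

```text
t: 3.4
ee_pos: [0.4661, -0.3263, 0.2077]
eef_rot: [-3.085, -0.587, 0.001]
ft_force: [0.3, -0.8, -0.7]
width: -0.0001
gripper_force: 0.0
```

Request:
drive_tool:
  commands:
    - [[0,0,0,2,0],[0,0,0,2,0],[0,0,0,2,0],[0,0,0,1,0],[0,0,0,0,0]]

```text
t: 3.9
ee_pos: [0.4666, -0.3268, 0.2017]
eef_rot: [3.086, 0.587, 0.001]
ft_force: [-0.2, 0.7, 2.4]
width: -0.0001
gripper_force: 0.9
```

Request:
drive_tool:
  commands:
    - [[0,0,0,1,0],[0,0,0,1,0],[0,0,0,1,0],[0,0,0,0,0],[0,0,0,0,0]]

```text
t: 4.4
ee_pos: [0.4666, -0.3268, 0.1987]
eef_rot: [3.086, 0.587, 0.001]
ft_force: [0.3, -0.9, 4.2]
width: -0.0003
gripper_force: 1.7
```

Request:
drive_tool:
  commands:
    - [[0,0,0,1,0],[0,0,0,0.5,0],[0,0,0,0,0],[0,0,0,0,0],[0,0,0,0,0]]

```text
t: 4.9
ee_pos: [0.4666, -0.3268, 0.197]
eef_rot: [3.086, 0.587, 0.001]
ft_force: [1.5, -0.0, 4.2]
width: -0.0002
gripper_force: 2.1
```

Request:
drive_tool:
  commands:
    - [[0,0,0,0,0],[0,0,0,0,0],[0,0,0,0,0],[0,0,0,0,0],[0,0,0,0,0]]

```text
t: 5.4
ee_pos: [0.4666, -0.3267, 0.1969]
eef_rot: [3.086, 0.587, 0.001]
ft_force: [1.6, -1.2, 4.4]
width: 0.0001
gripper_force: 2.1
```

Request:
drive_tool:
  commands:
    - [[0,0,0,0,0],[0,0,0,0,0],[0,0,0,0,0],[0,0,0,0,0],[0,0,0,0,0]]

```text
t: 5.9
ee_pos: [0.4665, -0.3267, 0.1969]
eef_rot: [3.086, 0.587, 0.0]
ft_force: [1.3, -1.8, 4.7]
width: -0.0
gripper_force: 2.1
```

Request:
drive_tool:
  commands:
    - [[0,0,0,0,0],[0,0,0,0,0],[0,0,0,0,0],[0,0,0,0,0],[0,0,0,0,0]]

```text
t: 6.4
ee_pos: [0.4664, -0.3266, 0.1968]
eef_rot: [3.086, 0.587, -0.0]
ft_force: [2.4, -2.3, 4.0]
width: -0.0
gripper_force: 2.1
```

Request:
drive_tool:
  commands:
    - [[0,0,0,0,0],[0,0,0,0,0],[0,0,0,0,0],[0,0,0,0,0],[0,0,0,0,0]]

```text
t: 6.9
ee_pos: [0.4664, -0.3266, 0.1968]
eef_rot: [-3.086, -0.587, 0.0]
ft_force: [2.2, -1.5, 4.3]
width: -0.0002
gripper_force: 2.1
```

Request:
drive_tool:
  commands:
    - [[0,0,0,0,0],[0,0,0,0,0],[0,0,0,0,0],[0,0,0,0,0],[0,0,0,0,0]]

```text
t: 7.4
ee_pos: [0.4664, -0.3266, 0.1968]
eef_rot: [3.086, 0.587, 0.0]
ft_force: [1.7, -0.5, 3.8]
width: -0.0001
gripper_force: 2.1
```

```bash
python3 - <<'E'
from h import *
from station import cams,state
s=cams.camera("side");x=state();print(x["t"],x["ee_pos"],x["ft_force"],x["moment"])
cv2.imwrite("pics/c3.png",cv2.resize(s["img"][80:230,220:380],(640,600),interpolation=2))
E
```

```text
7.45 [ 0.46641656 -0.32660525  0.19683144] [ 1.83378707 -0.70876966  3.31874468] [-0.33792548 -0.41989893 -0.03104387]
```

View pics/c3.png

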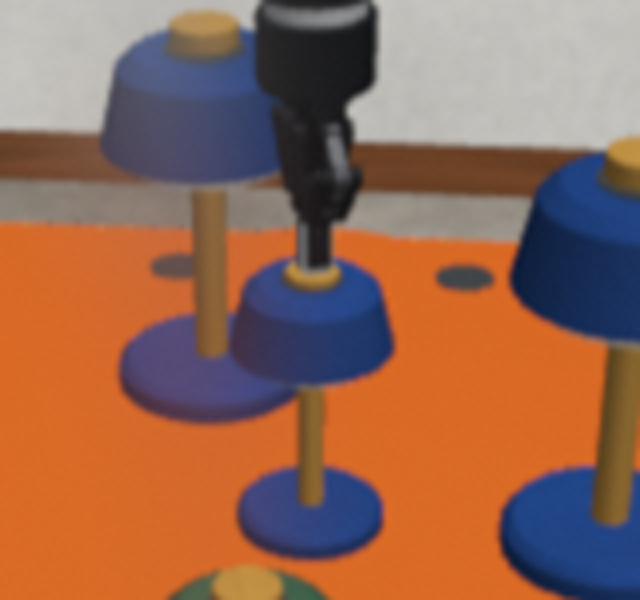

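The fingertips press the cap about 7 mm down (crop (313,272)), at about 4 N for 3 s, and the lamp stands upright. I'll release straight up.

Request:
drive_tool:
  commands:
    - [[0,0,0,-3,0],[0,0,0,-5,0],[0,0,0,-10,0],[0,0,0,-20,0],[0,0,0,-30,0]]

```text
t: 7.95
ee_pos: [0.4647, -0.325, 0.2627]
eef_rot: [-3.08, -0.586, 0.008]
ft_force: [0.6, -0.4, -0.3]
width: 0.0
gripper_force: 0.0
```

Request:
drive_tool:
  commands:
    - [[0,0,0,-35,0],[0,0,0,-30,0],[0,0,0,-15,0],[0,0,0,0,0],[0,0,0,0,0]]

```text
t: 8.45
ee_pos: [0.4662, -0.3264, 0.3441]
eef_rot: [-3.085, -0.587, 0.002]
ft_force: [0.5, -0.1, -0.2]
width: 0.0
gripper_force: 0.0
```

Request:
drive_tool:
  commands:
    - [[0,0,0,0,0],[0,0,0,0,0],[0,0,0,0,0]]

```text
t: 8.75
ee_pos: [0.466, -0.3262, 0.3435]
eef_rot: [-3.084, -0.586, 0.003]
ft_force: [-0.4, -0.3, -0.7]
width: -0.0004
gripper_force: 0.0
```

```bash
python3 - <<'E'
from h import *
from station import cams,state
s=cams.camera("side");x=state();print(x["t"],x["ee_pos"],x["ft_force"],x["qvel"].round(3))
p,sp=brass(s,298,147);print(p,sp,plane(s,*p,.2))
cv2.imwrite("pics/s4.png",s["img"])
E
```

```text
8.8 [ 0.4661083  -0.32630727  0.34382524] [0.10943789 0.29412914 0.30533942] [ 0.    -0.004  0.012  0.    -0.     0.002]
[297.6015625 145.78125  ] [291 141  14  11 128] [ 0.46703434 -0.32753309  0.2       ]
```

View pics/s4.png

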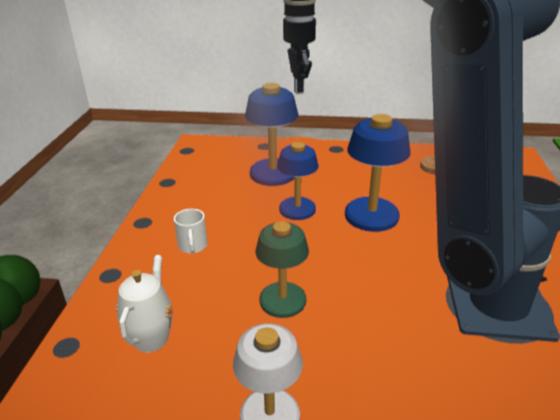

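The lamp stands where it was (cap at (297.6,145.8), unchanged), the cap is back up, and the hand is 140 mm clear at (300,85). Nothing else has moved.

```bash
python3 -c "
from station import workorder
print(workorder.hand_in())"
```

```text
the job is handed in; nothing more can be done
None
```

I pressed the small blue lamp's cap about 7 mm down at about 4 N for roughly 3 s, released it and drew the hand 140 mm clear. The lamp had not moved and nothing else was touched. The job is handed in; no verdict was returned.

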